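Wedge a power module tight in its bench cradle

TASK

Stand the grey power module in the cradle, against the back stop, between the rubber buffer and the dark sloping cheek. Then drive the wooden wedge, thin end first, into the gap left between module and cheek until the module is clamped firmly against the buffer, but without bottoming it, and let go: the wedge must stay tight by itself. Leave the other things on the bench where they are.

Things in the scene. Friction and masses are not known exactly. Their poses are not given: they have to be found in the camera images.
- cradle: Aluminium cradle fixed on the bench. Origin at bench level within its floor plate; x = the way the wedge is driven, z up. All in cradle mm: floor plate x -165 to 85, y -85 to 95, top at z 6; its -x part (x -165 to -55) is a bare open sill. Between the buffer (-y side) and the dark cheek (+y side) stands the module; the gap left at the cheek takes the wedge
- back_stop (a point): Middle of the back stop's face (cradle x 65, y -15, z 26), the upright wall that looks to -x and limits the module; the wall is 80 mm wide (y -55 to 25), its top at z 46
- buffer_rest (a point): Middle of the face of the black rubber buffer when not pressed (cradle x 5, y -45, z 26). The pad is 100 mm long (x), z 8 to 45, its face looks to +y; it gives way to -y like a spring, 4 N per mm, and bottoms hard after 10 mm. The wall behind it is 16 mm thick, top at z 48
- gap_mouth (a point): Point on the floor plate in the mouth of the wedge gap (cradle x -55, y 31, z 6). The dark steel cheek beside it, top at z 50, is set anew each time and not reported: the near edge of its upright face lies at x -55 and y from 43 to 49. From there the face slopes in plan, coming 1 mm closer to the buffer for each 5 mm towards +x, over 70 mm. The gap is 24 to 30 mm wide at its mouth
- module: Loose grey steel power module, 0.55 to 0.9 kg: box 120 mm long (its x), 64 mm wide (y), 55 mm high, carry bar on top. Origin: centre of its underside; z up. Either end may face the back stop. Home, its origin is at cradle x 5, z 6, its x along the cradle's x; just touching the unpressed buffer it is at cradle y -13
- module_bar (a point): Centre of the module's carry bar, 84 mm above its underside. The bar runs along the module's x, 92 mm long, 14 mm wide, 14 mm high, on two 14 mm wide feet 40 mm either side of the centre; below the bar 22 mm are free
- wedge: Loose wooden wedge, 0.18 kg, 155 mm long, 45 mm high, lying on the face it slides on. Origin on its underside below the middle of the head; x points to the thin end. Head: x -20 to 20, 39 mm wide, parallel sides, flat back face at x -20. From x 20 to 135 it tapers to 16 mm: the -y face (y -19.5) is straight, for the module; the +y face slopes 1 in 5 like the cheek
- wedge_tip (a point): Middle of the wedge's blunt thin end (wedge x 135, y -11.5, z 22.5). It binds with the thin end some 40 to 70 mm past the mouth; each further 5 mm presses the buffer 1 mm and shifts the wedge 1 mm sideways. Pushed at its back face with a steady 20 to 24 N it is tight, and holds by friction when let go
- switch_box: Bystander: dark network switch, 100 x 150 x 34 mm, origin at centre of its underside
- screwdriver: Bystander: screwdriver lying on the bench, origin at bench level under it
- carton: Bystander: small cardboard box 90 x 70 x 40 mm, origin at centre of its underside
There are look-alikes about, which are no part of the job. Of the things that look like the module, take the one that is farthest to the robot's left at the start.

How it is judged:
By the outcome, as a careful person would: the job done as asked, in the order asked, and still so for the second after the job is handed in, with the robot touching nothing.
It also fails if it takes over 72 s, if anything falls off the work surface, if the arm or the gripper's body presses on something with over 40 N, if the wrist force passes 120 N, or if a joint passes its speed limit or range.

ROBOT

A 6-joint arm with a two-finger parallel gripper is mounted at the origin on the work surface. World frame = base frame: x ahead of the robot, y to its left, z up, the work surface at z = 0. Lengths are in mm, angles in rad, forces in N, time in s.
With the tool pointing down it reaches from about 350 to 775 mm from the base axis. Payload 5.5 kg.
Tool frame: the origin (TCP) lies midway between the tips of the shut fingers; the grasp point (between the pads) lies 19 mm behind it; x points along the fingers, y is the direction in which the jaws open and shut, and the axes are right-handed (so a half turn about x gives the same grasp; the last joint's range is limited). The gripper opens to 85 mm and grips with 20 to 120 N. Pads are 22 mm wide; open, the fingers measure 114 mm over their backs; the gripper's body (76 mm by 85 mm) begins 54 mm behind the grasp point. The pads swing forward as they close: fully open they stand 13 mm farther back than shut.
Start: joints at [-1.439, 0.313, 0.046, 1.304, 0, 1.431], TCP at [154.362, -553.935, 231.323] pointing down, gripper open.
Joint ranges: [-2.76, 2.76], [-0.86, 1.69], [-1.03, 1.26], [-2.2, 2.34], [-1.47, 1.5], [-3.14, 3.14]. Speed limits (rad/s): [2.57, 2.57, 3.14, 3.14, 3.14, 3.14].

INTERFACE

Orientations are given as a unit quaternion [x, y, z, w].
In Python, from rig import r gives the robot as it stands.
- The arm moves only by the tool play_rows, never from a script. Its argument "targets" is a list of rows, each a list of 3 entries, a list of its own where there are three numbers: the shift along the tool's x, y, z in units of 0.3 m (1.0 is 0.3 m), then the turn about the tool's x in units of pi rad (1.0 is pi rad), then the closure, from 0 (fully open) to 1 (shut). A call has exactly 10 rows; each row is the pose to reach, as a shift and turn from the pose commanded when the call began, along the tool's axes at that moment, turning the shorter way round; what a row does not reach only later rows make up. A row lasts 1/8 s, in which the tool goes at most 62.5 mm and 10.7 degrees, less where a joint would pass 70% of its speed; a pose out of reach is approached as far as the arm can. A call with a number of a shift or a turn outside -1 to 1 is refused whole. A call with a gripper value outside its range is refused whole. The fingers move at their own pace and stop on an object; the grip force is fixed at half the most. Time passes only in rows, so rows that repeat a pose let the fingers close, or fill a call up. It gives the time, the measured TCP pose, the force and the opening at its end, in the units of the state.
- r.state(): the state, without advancing time (a new reading comes with each control period).
- r.snapshot(name): name is "scene" or "top"; returns (picture, depth): 400x640x3 uint8, blue, green, red; 400x640 float32, mm along the optical axis (not along the pixel's ray), 0 where there is no reading.
- r.camera_info(name): a dict with "intrinsics" (3x3 intrinsics, pixels), "rvec" (rotation vector, rad) and "tvec" (3), from world to camera coordinates, as OpenCV has them. Camera axes: x right, y down, z forward; pixel columns grow to the right and rows downward; lengths in mm; the calibration is good to about 2 mm. A picture is of the moment at which its call begins. camera_info takes no time and is no camera call.
- r.hand_in(): hands the job in, once; it reports no verdict.
The state is a dict: "time": time; "joint_pos": joint angles; "joint_velocities": joint speeds; "joint_efforts": joint torques, N m; "ee_pos": TCP position; "ee_rot": TCP orientation; "ft_force": force on the tool from outside, world axes, zero at the start; "wrist_torque": the same for the moment, N m; "gripper_width": opening from 0.0 (shut) to 1.0 (fully open).
Only numpy, scipy, OpenCV 4.12 (cv2) and the standard library are available. Lean on these libraries where they do the work, as an engineer would, in place of code of your own. Each camera call takes 0.05 s, during which the arm holds its last target.

## Working session

There is one attempt and no reset: what is moved stays moved. The work goes in short steps, Python scripts to look and compute and a tool call to move; the robot and the scene stay as the last step left them, time stands still between calls to the robot, and variables do not carry over. Pictures are saved under pics/ and viewed, and the job is handed in when it is done.

Besides the shell and the picture viewer there is one more tool, called after ">>>" by a JSON object that holds its "op" and its "data". play_rows: Moves the arm, as the interface text tells. Its arguments: {"type":"object","properties":{"targets":{"type":"array","items":{"type":"array"}}},"required":["targets"]}

```bash
ls; mkdir -p pics; cat > h.py <<'E'
import numpy as np, cv2
from rig import r
def cam(n):
    c=r.camera_info(n); K=np.array(c["intrinsics"],float).reshape(3,3); R=cv2.Rodrigues(np.array(c["rvec"],float))[0]; t=np.array(c["tvec"],float).ravel(); return K,R,t
def p2w(n,u,v,d):
    K,R,t=cam(n); p=np.linalg.inv(K)@np.array([u,v,1.])*d; return R.T@(p-t)
def onz(n,u,v,z):
    K,R,t=cam(n); C=-R.T@t; q=R.T@np.linalg.inv(K)@np.array([u,v,1.]); return C+q*(z-C[2])/q[2]
def w2p(n,P):
    K,R,t=cam(n); q=K@(R@np.array(P,float)+t); return q[:2]/q[2]
def snap(n,tag):
    a,d=r.snapshot(n); cv2.imwrite(f"pics/{tag}.png",a); np.save(f"pics/{tag}.npy",d); return a,d
def crop(tag,x0,y0,x1,y1,s,out):
    a=cv2.imread(f"pics/{tag}.png")[y0:y1,x0:x1]; cv2.imwrite(f"pics/{out}.png",cv2.resize(a,None,fx=s,fy=s,interpolation=cv2.INTER_CUBIC))
E
python3 - <<'E'
from h import *
snap("scene","s0");snap("top","t0")
for n in("scene","top"):
    K,R,t=cam(n);print(n,K.round(1).tolist(),(-R.T@t).round(1),R.round(3).tolist())
print(r.state())
E
```

```text
pics
scene [[428.5, 0.0, 320.1], [0.0, 428.5, 195.2], [0.0, 0.0, 1.0]] [1235.8   60.8  896.2] [[-0.179, 0.984, 0.007], [0.777, 0.146, -0.612], [-0.603, -0.104, -0.791]]
top [[489.1, 0.0, 321.4], [0.0, 489.1, 200.6], [0.0, 0.0, 1.0]] [ 414.5  -45.7 1578.8] [[-0.008, -1.0, 0.003], [-0.993, 0.008, -0.119], [0.119, -0.004, -0.993]]
{'time': 0.1, 'joint_pos': array([-1.43861157e+00,  3.13932551e-01,  4.51116651e-02,  1.30361014e+00,
       -4.47471515e-06,  1.43119911e+00]), 'joint_velocities': array([ 6.85894314e-05, -1.01614354e-03,  5.50841562e-04,  1.04875020e-03,
        3.81097178e-05, -1.55834241e-03]), 'joint_efforts': array([ 2.68912954e-03, -4.81727672e+01,  2.99242437e+01,  1.27490066e-02,
       -1.71684651e-04, -2.50560159e-07]), 'ee_pos': array([ 154.28887027, -553.44582584,  230.50172264]), 'ee_rot': array([ 0.7005883 ,  0.0963719 , -0.70058718,  0.09521599]), 'ft_force': array([-0.22262448, -0.73035721,  0.28111368]), 'wrist_torque': array([-0.03713724,  0.02654467, -0.00972714]), 'gripper_width': 0.9971693381328681}
```

View pics/s0.png

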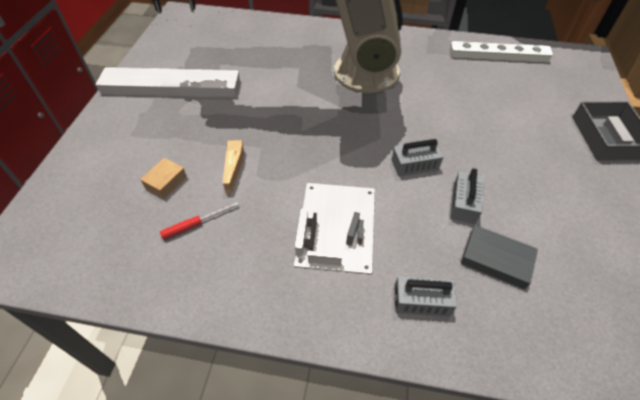

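View pics/t0.png

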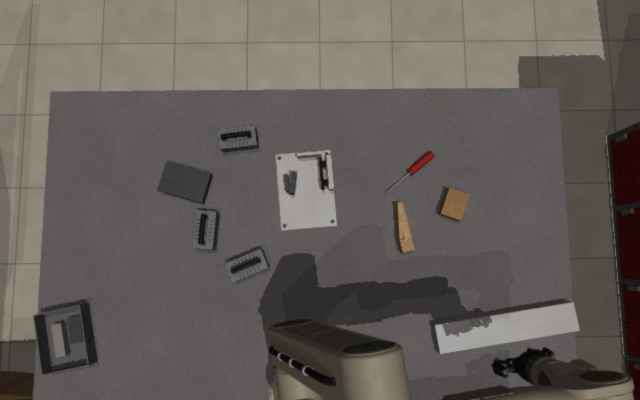

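```bash
python3 - <<'E'
from h import *
crop("t0",150,110,350,290,4,"c1")
crop("t0",380,140,480,260,5,"c2")
crop("s0",380,90,640,330,3,"c3")
for uv in [(238,138),(205,229),(247,263)]: print(onz("top",*uv,84).round(0))
print(onz("top",65,335,20).round())
E
```

```text
[792. 207.  84.]
[509. 304.  84.]
[405. 175.  84.]
[187. 747.  20.]
```

View pics/c1.png

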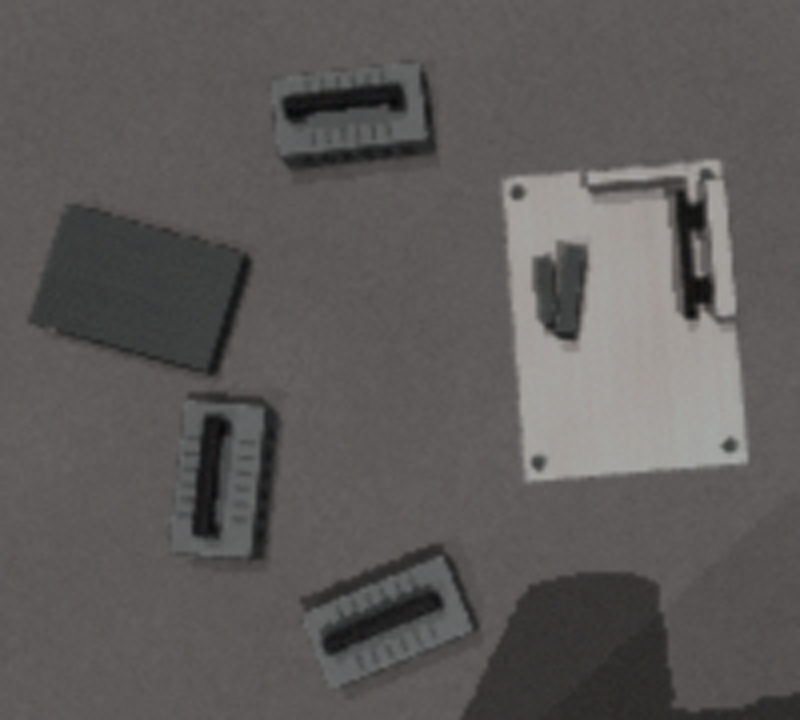

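View pics/c2.png

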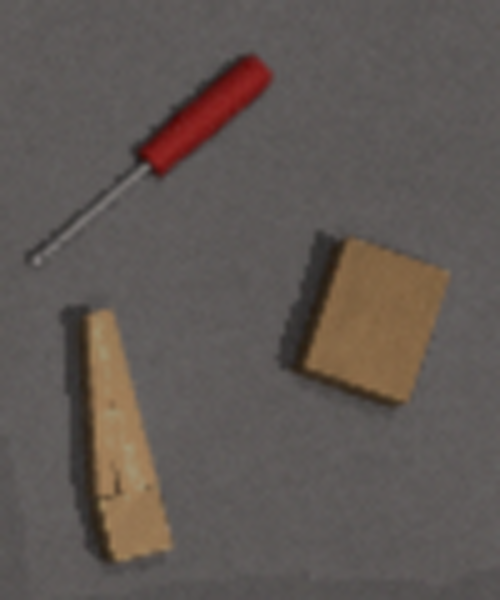

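View pics/c3.png

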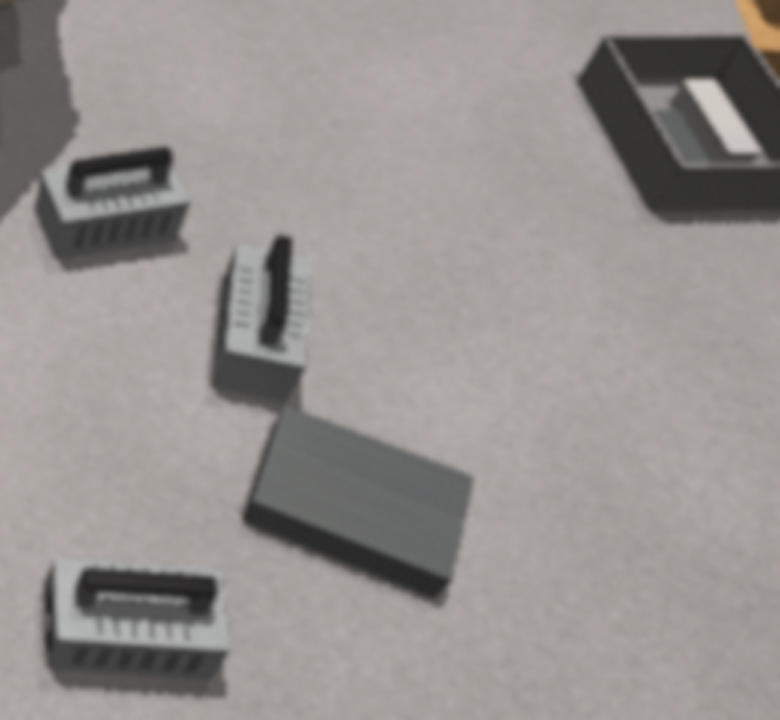

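```bash
cat >> h.py <<'E'
def cloud(n,d):
    K,R,t=cam(n); v,u=np.mgrid[0:400,0:640]; p=np.stack([(u-K[0,2])/K[0,0]*d,(v-K[1,2])/K[1,1]*d,d],-1)
    w=(p-t)@R; w[d==0]=np.nan; return w
def rect(P):
    return cv2.minAreaRect(P[:,:2].astype(np.float32))
E
python3 - <<'E'
from h import *
T=cloud("top",np.load("pics/t0.npy"));S=cloud("scene",np.load("pics/s0.npy"))
for nm,C in(("top",T),("scene",S)):
    print(nm)
    def sel(x0,x1,y0,y1,z0,z1):
        m=(C[...,0]>x0)&(C[...,0]<x1)&(C[...,1]>y0)&(C[...,1]<y1)&(C[...,2]>z0)&(C[...,2]<z1); return C[m]
    b=sel(300,800,-250,60,-20,20); print("bench z",np.median(sel(300,450,-200,-100,-20,20)[:,2]))
    for k,a in {"mod top":(420,600,240,365,45,63),"bar":(420,600,240,365,80,100),"wedge":(380,600,-230,-80,38,55),"plate":(480,800,-50,160,2,11),"walls":(520,800,-50,160,35,60)}.items():
        P=sel(*a); print(k,len(P),np.median(P[:,2]).round(1),[np.round(q,1).tolist() if not np.isscalar(q) else round(q,1) for q in rect(P)])
E
```

```text
top
bench z 0.15517356229510804
mod top 630 55.3 [[509.4, 313.7], [66.2, 120.8], 85.2]
bar 150 90.9 [[510.2, 314.3], [15.7, 89.4], 84.8]
wedge 0 nan [[0.0, 0.0], [0.0, 0.0], 0.0]
plate 3262 5.7 [[639.9, 55.8], [208.9, 320.4], 89.8]
walls 291 47.2 [[703.1, 62.5], [226.4, 151.0], 78.3]
scene
bench z -1.2405886260850403
mod top 830 54.5 [[511.9, 316.8], [64.7, 123.1], 85.0]
bar 199 90.0 [[511.4, 316.8], [14.6, 95.8], 85.7]
wedge 0 nan [[0.0, 0.0], [0.0, 0.0], 0.0]
plate 4213 5.3 [[640.0, 55.0], [320.0, 209.5], 0.1]
walls 590 45.0 [[702.6, 58.7], [235.3, 151.6], 78.8]
  return _methods._mean(a, axis=axis, dtype=dtype,
  ret = ret.dtype.type(ret / rcount)
```

```bash
python3 - <<'E'
from h import *
for n,tag,wp,pl in(("top","t0",(370,190,435,262),(260,140,350,240)),("scene","s0",(215,130,250,195),(285,175,385,280))):
    C=cloud(n,np.load(f"pics/{tag}.npy"));a=cv2.imread(f"pics/{tag}.png").astype(int)
    def reg(b):
        m=np.zeros(a.shape[:2],bool);m[b[1]:b[3],b[0]:b[2]]=1;return m
    m=reg(wp)&(C[...,2]>8); P=C[m]; print(n,"wedge",len(P),P.min(0).round(1),P.max(0).round(1))
    P=P[P[:,2]>38]; pts=P[:,:2].astype(np.float32)
    h=cv2.convexHull(pts)[:,0]; print(cv2.approxPolyDP(h.reshape(-1,1,2),4,True)[:,0].round(1).tolist())
    br=a.min(-1)
    m=reg(pl)&(abs(C[...,2]-6)<5)&(br>(130 if n=="top" else 170)); P=C[m]; print("plate",len(P),[np.round(q,1).tolist() if not np.isscalar(q) else round(q,2) for q in rect(P)])
    m=reg(pl)&(C[...,2]>36); P=C[m]; print("walls",len(P))
    np.save(f"pics/walls_{n}.npy",P)
E
```

```text
top wedge 644 [ 406.9 -413.9    8. ] [ 635.5 -205.7   55.1]
[[591.9000244140625, -297.6000061035156], [581.5, -289.79998779296875], [472.1000061035156, -294.6000061035156], [437.6000061035156, -302.79998779296875], [437.5, -314.6000061035156], [446.70001220703125, -340.70001220703125], [591.7000122070312, -307.0]]
plate 2579 [[640.2, -1.5], [249.0, 178.9], 4.46]
walls 539
scene wedge 715 [ 436.3 -337.2    8.2] [ 595.1 -287.4   49.7]
[[593.2000122070312, -302.29998779296875], [592.4000244140625, -288.29998779296875], [474.70001220703125, -291.70001220703125], [437.79998779296875, -302.20001220703125], [445.70001220703125, -337.20001220703125]]
plate 4329 [[636.9, -2.2], [261.5, 237.0], 3.47]
walls 933
```

```bash
python3 - <<'E'
from h import *
import matplotlib
E
python3 - <<'E'
from h import *
y=np.radians(4.46);R=np.array([[np.cos(y),-np.sin(y)],[np.sin(y),np.cos(y)]])
o=np.array([640.2,-1.5])+R@[40,-5];print(o)
im=np.full((600,800,3),255,np.uint8)
f=lambda x,yy:(int(400-yy*5),int(450-x*5))
for n,c in(("top",(255,0,0)),("scene",(0,0,255))):
    P=np.load(f"pics/walls_{n}.npy");Q=(P[:,:2]-o)@R
    for q in Q: cv2.circle(im,f(q[0],q[1]),2,c,-1)
for x in range(-60,90,20): cv2.putText(im,str(x),(2,450-x*5),0,.4,(0,0,0));cv2.line(im,(0,450-x*5),(799,450-x*5),(220,220,220),1)
for q in range(-75,80,15): cv2.putText(im,str(q),(400-q*5,595),0,.4,(0,0,0));cv2.line(im,(400-q*5,0),(400-q*5,599),(220,220,220),1)
cv2.line(im,f(65,-55),f(65,25),(0,150,0),1);cv2.line(im,f(-45,-45),f(55,-45),(0,150,0),1)
cv2.imwrite("pics/w.png",im)
E
```

```text
[680.46769011  -3.37433545]Traceback (most recent call last):
  File "<stdin>", line 2, in <module>
ModuleNotFoundError: No module named 'matplotlib'
```

View pics/w.png

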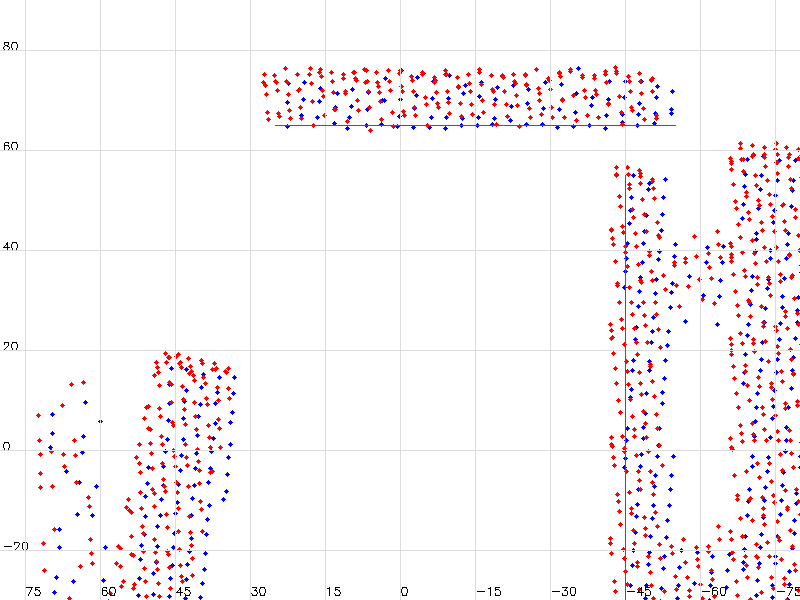

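```bash
cat >> h.py <<'E'
import json,os
from scipy.spatial.transform import Rotation as Ro
def getcmd():
    c=json.load(open("cmd.json")); return np.array(c["p"]),Ro.from_quat(c["q"])
def setcmd(p,R): json.dump({"p":list(map(float,p)),"q":list(map(float,R.as_quat()))},open("cmd.json","w"))
def applied(row):
    p,R=getcmd(); setcmd(p+R.apply(np.array(row[0])*300),R*Ro.from_rotvec([row[1]*np.pi,0,0]))
def jaw(R): return np.degrees(np.arctan2(*R.apply([0,1,0])[[1,0]]))
def plan(target,jawyaw=None):
    "shift units+turn to take commanded pose to target"
    p,R=getcmd(); s=R.inv().apply(np.array(target,float)-p)/300
    t=0
    if jawyaw is not None:
        d=(jawyaw-jaw(R)+90)%180-90  # world yaw change
        t=-d/180 if R.apply([1,0,0])[2]<0 else d/180
    print("shift",s.round(4).tolist(),"turn",round(t,4),"| jaw now",round(jaw(R),2))
def st():
    s=r.state(); p,R=getcmd(); print("t",round(s["time"],2),"ee",np.round(s["ee_pos"],1),"cmd",p.round(1),"jaw",round(jaw(Ro.from_quat(s["ee_rot"])),2),"F",np.round(s["ft_force"],1),"w",round(s["gripper_width"],3),"j",np.round(s["joint_pos"],2))
CY=np.radians(4.5);CO=np.array([680.7,-2.4]);CR=np.array([[np.cos(CY),-np.sin(CY)],[np.sin(CY),np.cos(CY)]])
def c2w(x,y,z): q=CO+CR@[x,y]; return np.array([q[0],q[1],z])
def w2c(p): q=CR.T@(np.array(p[:2])-CO); return np.array([q[0],q[1],p[2]]).round(1)
E
python3 - <<'E'
from h import *
s=r.state(); setcmd([154.362,-553.935,231.323],Ro.from_quat(s["ee_rot"]))
R=getcmd()[1];print(R.as_matrix().round(3).tolist())
plan([510.8,315.2,231.3],85)
plan([510.8,315.2,140],85)
E
```

```text
[[-0.0, 0.268, -0.963], [0.002, -0.963, -0.268], [-1.0, -0.002, -0.0]]
shift [0.0045, -2.4718, -1.9222] turn 0.1143 | jaw now -74.43
shift [0.3088, -2.4713, -1.9222] turn 0.1143 | jaw now -74.43
```

```bash
python3 - <<'E'
from h import *
plan([400,-310,231.3],85)
plan([440,-330,231.3],85)
E
```

```text
shift [0.0012, -0.5635, -1.007] turn 0.1143 | jaw now -74.43
shift [0.0011, -0.4635, -1.1176] turn 0.1143 | jaw now -74.43
```

>>> {"op": "play_rows", "data": {"targets": [[[0,-0.1,-0.17],0.03,0],[[0,-0.2,-0.34],0.06,0],[[0,-0.3,-0.5],0.09,0],[[0,-0.4,-0.66],0.114,0],[[0,-0.5,-0.83],0.114,0],[[0,-0.6,-1.0],0.114,0],[[0,-0.8,-1.0],0.114,0],[[0,-1.0,-1.0],0.114,0],[[0,-1.0,-1.0],0.114,0],[[0,-1.0,-1.0],0.114,0]]}}

```text
time: 1.35
ee_pos: [363.1, -184.5, 231.5]
ee_rot: [0.707, -0.031, -0.706, -0.03]
ft_force: [1.0, 0.3, 0.3]
gripper_width: 1.0
```

```bash
python3 - <<'E'
from h import *
applied([[0,-1,-1],0.114]);st()
plan([500,80,231],85); plan([510.8,315.2,110],85)
E
```

```text
t 1.35 ee [ 363.1 -184.5  231.5] cmd [ 362.8 -184.4  231.9] jaw -94.9 F [1.  0.3 0.3] w 1.0 j [-0.67 -0.01 -0.34  1.24 -0.    2.56]
shift [0.0042, -0.9175, -0.3796] turn 0.0003 | jaw now -94.95
shift [0.4088, -1.7011, -0.3479] turn 0.0003 | jaw now -94.95
```

>>> {"op": "play_rows", "data": {"targets": [[[0,-0.15,-0.06],-0.055,0],[[0,-0.3,-0.12],-0.11,0],[[0,-0.45,-0.18],-0.165,0],[[0,-0.6,-0.24],-0.22,0],[[0,-0.75,-0.3],-0.275,0],[[0,-0.9,-0.34],-0.33,0],[[0,-1.0,-0.36],-0.385,0],[[0,-1.0,-0.38],-0.44,0],[[0,-1.0,-0.38],-0.495,0],[[0,-1.0,-0.38],-0.55,0]]}}

```text
time: 2.6
ee_pos: [503.7, 103.7, 230.6]
ee_rot: [0.481, 0.518, -0.481, 0.518]
ft_force: [0.2, -0.1, -0.0]
gripper_width: 0.994
```

```bash
python3 - <<'E'
from h import *
applied([[0,-1,-.38],-0.55]);st()
plan([510.8,315.2,231],85); plan([510.8,315.2,120],85)
E
```

```text
t 2.6 ee [503.7 103.7 230.6] cmd [502.3 104.6 232.3] jaw 4.29 F [ 0.2 -0.1 -0. ] w 0.994 j [ 0.05  0.2  -0.11  1.26 -0.    1.54]
shift [0.0055, 0.078, -0.6981] turn -0.4497 | jaw now 4.05
shift [0.3755, 0.078, -0.6975] turn -0.4497 | jaw now 4.05
```

```bash
cat >> h.py <<'E'
def down(jawdeg):
    a=np.radians(jawdeg); y=np.array([np.cos(a),np.sin(a),0]); x=np.array([0,0,-1.]); return Ro.from_matrix(np.stack([x,y,np.cross(x,y)],1))
E
python3 - <<'E'
from h import *
setcmd([503.0,104,231.3],down(4.2))
plan([510.8,315.2,140],85)
E
```

```text
shift [0.3043, 0.0775, -0.7002] turn -0.4489 | jaw now 4.2
```

>>> {"op": "play_rows", "data": {"targets": [[[0,0.015,-0.15],-0.055,0],[[0,0.03,-0.3],-0.11,0],[[0,0.045,-0.45],-0.165,0],[[0,0.06,-0.6],-0.22,0],[[0.0,0.0775,-0.7],-0.275,0],[[0.1,0.0775,-0.7],-0.33,0],[[0.2,0.0775,-0.7],-0.385,0],[[0.3,0.0775,-0.7],-0.449,0],[[0.304,0.0775,-0.7],-0.449,0],[[0.304,0.0775,-0.7],-0.449,0]]}}

```text
time: 3.85
ee_pos: [511.8, 315.5, 140.5]
ee_rot: [0.033, 0.706, -0.033, 0.707]
ft_force: [-0.2, 0.2, 1.0]
gripper_width: 1.0
```

```bash
python3 - <<'E'
from h import *
applied([[0.304,0.0775,-.7],-0.449]);st()
snap("scene","s1");snap("top","t1")
crop("s1",400,100,560,260,4,"d1")
s=r.state();plan([510.8,315.2,66],85)
p,R=getcmd();setcmd(s["ee_pos"],Ro.from_quat(s["ee_rot"]));plan([510.8,315.2,66],85);setcmd(p,R)
E
```

```text
t 3.85 ee [511.8 315.5 140.5] cmd [510.8 315.1 140.1] jaw 84.65 F [-0.2  0.2  1. ] w 1.0 j [ 0.42  0.4  -0.05  1.12 -0.    0.51]
shift [0.247, 0.0002, -0.0] turn 0.0001 | jaw now 85.02
shift [0.2517, -0.0029, -0.0045] turn -0.0016 | jaw now 84.72
```

View pics/d1.png

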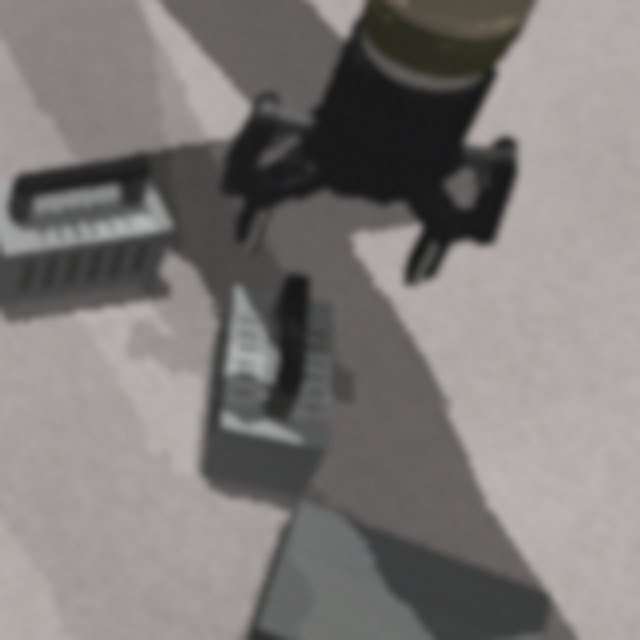

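The picture shows the open fingers (crop 250,240 and 425,270) straddling the chosen module's bar (290,340). I'll go down and close.

>>> {"op": "play_rows", "data": {"targets": [[[0.08,0,0],0,0],[[0.16,0,0],0,0],[[0.21,0,0],0,0],[[0.247,0,0],0,0],[[0.247,0,0],0,0],[[0.247,0,0],0,1],[[0.247,0,0],0,1],[[0.247,0,0],0,1],[[0.247,0,0],0,1],[[0.247,0,0],0,1]]}}

```text
time: 5.2
ee_pos: [510.7, 315.5, 66.2]
ee_rot: [0.032, 0.706, -0.032, 0.706]
ft_force: [-0.0, -1.3, 1.5]
gripper_width: 0.149
```

```bash
python3 - <<'E'
from h import *
applied([[0.247,0,0],0]);st()
E
```

```text
t 5.2 ee [510.7 315.5  66.2] cmd [510.8 315.1  66. ] jaw 84.86 F [-0.  -1.3  1.5] w 0.149 j [ 0.42  0.46 -0.16  0.95 -0.    0.51]
```

>>> {"op": "play_rows", "data": {"targets": [[[-0.08,0,0],0,1],[[-0.18,0,0],0,1],[[-0.28,0,0],0,1],[[-0.28,0,0],0,1],[[-0.28,0,0],0,1],[[-0.28,0,0],0,1],[[-0.28,0,0],0,1],[[-0.28,0,0],0,1],[[-0.28,0,0],0,1],[[-0.28,0,0],0,1]]}}

```text
time: 6.45
ee_pos: [510.7, 315.8, 150.0]
ee_rot: [0.032, 0.706, -0.032, 0.706]
ft_force: [-0.4, -0.1, -7.1]
gripper_width: 0.153
```

```bash
python3 - <<'E'
from h import *
applied([[-0.28,0,0],0]);st()
snap("scene","s2");snap("top","t2")
crop("s2",400,60,560,260,3.5,"e1")
print(c2w(0,-11,150))
plan(c2w(0,-11,150),94.5)
E
```

```text
t 6.45 ee [510.7 315.8 150. ] cmd [510.8 315.1 150. ] jaw 84.87 F [-0.4 -0.1 -7.1] w 0.153 j [ 0.42  0.4  -0.04  1.14 -0.    0.51]
[681.56305005 -13.36609067 150.        ]
shift [0.0, -1.0415, 0.6621] turn -0.0527 | jaw now 85.02
```

View pics/e1.png

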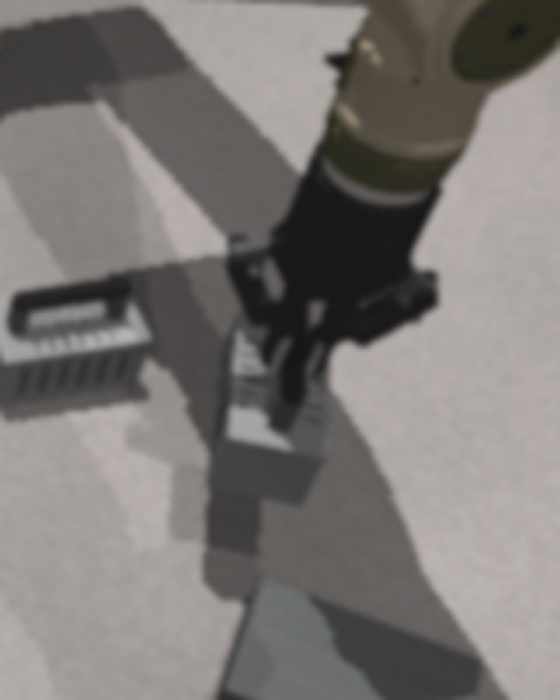

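>>> {"op": "play_rows", "data": {"targets": [[[0,-0.12,0.08],-0.01,1],[[0,-0.25,0.16],-0.02,1],[[0,-0.38,0.24],-0.03,1],[[0,-0.5,0.32],-0.04,1],[[0,-0.62,0.4],-0.05,1],[[0,-0.75,0.48],-0.053,1],[[0,-0.87,0.57],-0.053,1],[[0,-1.0,0.66],-0.053,1],[[0,-1.0,0.66],-0.053,1],[[0,-1.0,0.66],-0.053,1]]}}

```text
time: 7.8
ee_pos: [680.6, -0.8, 149.5]
ee_rot: [-0.027, 0.707, 0.027, 0.706]
ft_force: [-0.2, 0.1, -8.1]
gripper_width: 0.151
```

```bash
python3 - <<'E'
from h import *
applied([[0,-1,0.66],-0.053]);st()
print(w2c(r.state()["ee_pos"]))
plan(c2w(0,-9,150),94.5)
plan(c2w(0,-9,90),94.5)
E
```

```text
t 7.8 ee [680.6  -0.8 149.5] cmd [682.   -0.9 150. ] jaw 94.37 F [-0.2  0.1 -8.1] w 0.151 j [-0.12  0.55  0.21  1.23  0.   -0.2 ]
[ -0.    1.6 149.5]
shift [0.0, -0.0346, -0.0048] turn 0.0003 | jaw now 94.56
shift [0.2, -0.0346, -0.0048] turn 0.0003 | jaw now 94.56
```

>>> {"op": "play_rows", "data": {"targets": [[[0,-0.0346,-0.005],0,1],[[0.02,-0.0346,-0.005],0,1],[[0.04,-0.0346,-0.005],0,1],[[0.05,-0.0346,-0.005],0,1],[[0.05,-0.0346,-0.005],0,1],[[0.05,-0.0346,-0.005],0,1],[[0.05,-0.0346,-0.005],0,1],[[0.05,-0.0346,-0.005],0,1],[[0.05,-0.0346,-0.005],0,1],[[0.05,-0.0346,-0.005],0,1]]}}

```text
time: 9.05
ee_pos: [680.3, -11.2, 135.0]
ee_rot: [-0.027, 0.707, 0.027, 0.707]
ft_force: [-0.5, 0.2, -7.5]
gripper_width: 0.152
```

```bash
python3 - <<'E'
from h import *
applied([[0.05,-.0346,-0.005],0]);st()
print(w2c(r.state()["ee_pos"]))
snap("scene","s3");snap("top","t3")
crop("s3",270,110,430,290,3.3,"f1")
crop("t3",250,110,360,250,4.2,"f2")
for n,tag in(("scene","s3"),("top","t3")):
    C=cloud(n,np.load(f"pics/{tag}.npy")).reshape(-1,3); C=C[~np.isnan(C[:,0])]
    Q=np.c_[(C[:,:2]-CO)@CR,C[:,2]]; m=(abs(Q[:,0])<90)&(Q[:,1]>-60)&(Q[:,1]<45)&(Q[:,2]>115)&(Q[:,2]<130)
    P=Q[m];print(n,len(P),P.min(0).round(1),P.max(0).round(1),np.percentile(P,[1,99],axis=0).round(1).tolist())
E
```

```text
t 9.05 ee [680.3 -11.2 135. ] cmd [681.3 -11.4 135. ] jaw 94.41 F [-0.5  0.2 -7.5] w 0.152 j [-0.13  0.56  0.18  1.2  -0.   -0.21]
[ -1.1  -8.8 135. ]
scene 742 [-58.7 -39.2 115. ] [ 60.4  25.  129.8] [[-32.1, -38.2, 116.2], [59.4, 24.5, 126.8]]
top 1 [-60.4 -40.9 123.9] [-60.4 -40.9 123.9] [[-60.4, -40.9, 123.9], [-60.4, -40.9, 123.9]]
```

View pics/f1.png

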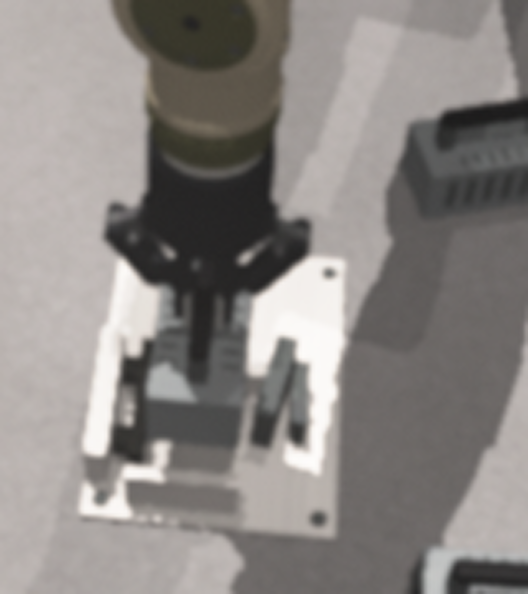

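View pics/f2.png

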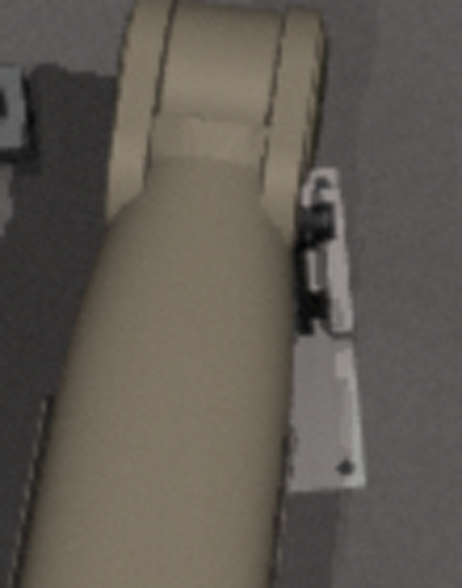

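>>> {"op": "play_rows", "data": {"targets": [[[0.04,0,0],0,1],[[0.08,0,0],0,1],[[0.12,0,0],0,1],[[0.16,0,0],0,1],[[0.18,0,0],0,1],[[0.19,0,0],0,1],[[0.2,0,0],0,1],[[0.205,0,0],0,1],[[0.207,0,0],0,1],[[0.207,0,0],0,1]]}}

```text
time: 10.4
ee_pos: [680.4, -11.2, 73.1]
ee_rot: [-0.027, 0.706, 0.027, 0.707]
ft_force: [-1.4, -0.4, -7.6]
gripper_width: 0.153
```

```bash
python3 - <<'E'
from h import *
applied([[0.207,0,0],0]);st()
print(w2c(r.state()["ee_pos"]))
snap("scene","s4")
crop("s4",270,110,430,290,3.3,"g1")
E
```

```text
t 10.4 ee [680.4 -11.2  73.1] cmd [681.3 -11.4  72.9] jaw 94.41 F [-1.4 -0.4 -7.6] w 0.153 j [-0.13  0.59  0.09  1.07 -0.   -0.21]
[-1.  -8.8 73.1]
```

View pics/g1.png

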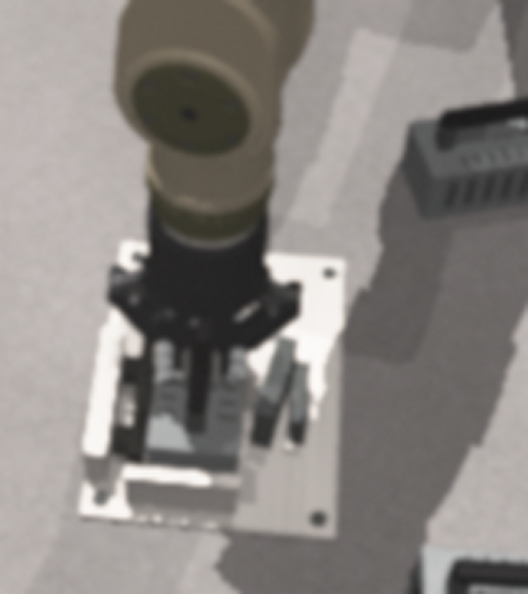

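>>> {"op": "play_rows", "data": {"targets": [[[0,-0.005,0],0,1],[[0,-0.01,0],0,1],[[0,-0.013,0],0,1],[[0,-0.013,0.004],0,1],[[0,-0.013,0.008],0,1],[[0,-0.013,0.012],0,1],[[0,-0.013,0.014],0,1],[[0,-0.013,0.014],0,1],[[0,-0.013,0.014],0,1],[[0,-0.013,0.014],0,1]]}}

```text
time: 11.7
ee_pos: [685.0, -14.8, 73.0]
ee_rot: [-0.027, 0.706, 0.027, 0.707]
ft_force: [0.3, 0.3, -6.0]
gripper_width: 0.152
```

```bash
python3 - <<'E'
from h import *
applied([[0,-.013,0.014],0]);st()
print(w2c(r.state()["ee_pos"]),CR.T@r.state()["ft_force"][:2])
E
```

```text
t 11.7 ee [685.  -14.8  73. ] cmd [685.8 -14.9  72.9] jaw 94.41 F [ 0.3  0.3 -6. ] w 0.152 j [-0.14  0.6   0.1   1.07 -0.   -0.22]
[  3.3 -12.7  73. ] [0.34642918 0.27708677]
```

>>> {"op": "play_rows", "data": {"targets": [[[0,-0.002,0.002],0,1],[[0,-0.003,0.004],0,1],[[0,-0.004,0.006],0,1],[[0,-0.004,0.007],0,1],[[0,-0.004,0.007],0,1],[[0,-0.004,0.007],0,1],[[0,-0.004,0.007],0,1],[[0,-0.004,0.007],0,1],[[0,-0.004,0.007],0,1],[[0,-0.004,0.007],0,1]]}}

```text
time: 12.95
ee_pos: [686.8, -15.7, 72.8]
ee_rot: [-0.027, 0.707, 0.027, 0.706]
ft_force: [-3.1, 2.2, -4.9]
gripper_width: 0.147
```

```bash
python3 - <<'E'
from h import *
applied([[0,-.004,0.007],0]);st()
print(w2c(r.state()["ee_pos"]),CR.T@r.state()["ft_force"][:2])
E
```

```text
t 12.95 ee [686.8 -15.7  72.8] cmd [688.  -16.   72.9] jaw 94.42 F [-3.1  2.2 -4.9] w 0.147 j [-0.14  0.61  0.11  1.08  0.   -0.22]
[  5.  -13.7  72.8] [-2.92946965  2.40662953]
```

>>> {"op": "play_rows", "data": {"targets": [[[0.002,0,0.002],0,1],[[0.004,0,0.002],0,1],[[0.004,0,0.002],0,1],[[0.004,0,0.002],0,0.6],[[0.004,0,0.002],0,0.6],[[0.004,0,0.002],0,0.6],[[-0.05,0,0],0,0.6],[[-0.15,0,0],0,0.6],[[-0.3,0,-0.1],0,0.3],[[-0.4,0,-0.3],0,0]]}}

```text
time: 14.2
ee_pos: [603.1, -22.9, 194.1]
ee_rot: [-0.028, 0.705, 0.027, 0.708]
ft_force: [-0.2, -1.0, 0.6]
gripper_width: 0.811
```

```bash
python3 - <<'E'
from h import *
applied([[-0.4,0,-0.3],0]);st()
plan([460.3,-315,195],103)
snap("scene","s5")
crop("s5",270,110,430,290,3.3,"i1")
E
```

```text
t 14.2 ee [603.1 -22.9 194.1] cmd [598.3 -23.1 192.9] jaw 94.43 F [-0.2 -1.   0.6] w 0.811 j [-0.17  0.38  0.04  1.23 -0.   -0.25]
shift [-0.007, -0.9333, -0.536] turn -0.0469 | jaw now 94.56
```

View pics/i1.png

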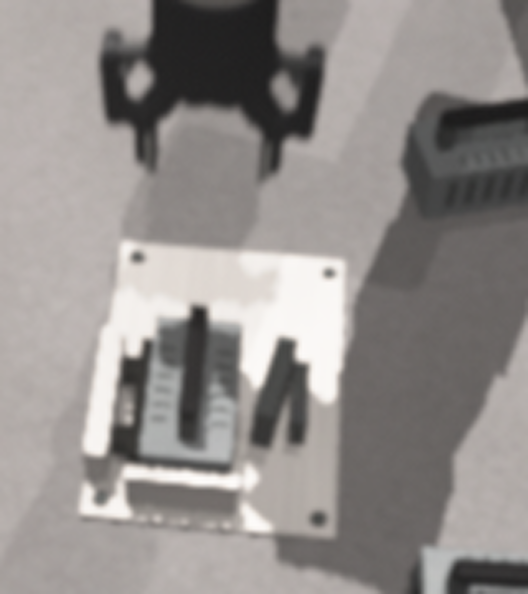

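Module stands in the cradle, against stop (crop 190,460) and buffer (145,390). Next, the wedge.

>>> {"op": "play_rows", "data": {"targets": [[[0,-0.12,-0.07],-0.01,0],[[0,-0.25,-0.14],-0.02,0],[[0,-0.37,-0.21],-0.03,0],[[0,-0.5,-0.28],-0.04,0],[[0,-0.62,-0.35],-0.047,0],[[0,-0.75,-0.43],-0.047,0],[[0.1,-0.87,-0.5],-0.047,0],[[0.2,-0.933,-0.536],-0.047,0],[[0.25,-0.933,-0.536],-0.047,0],[[0.25,-0.933,-0.536],-0.047,0]]}}

```text
time: 15.5
ee_pos: [462.3, -313.0, 115.5]
ee_rot: [-0.079, 0.703, 0.08, 0.702]
ft_force: [0.3, 1.2, 0.8]
gripper_width: 1.0
```

```bash
python3 - <<'E'
from h import *
applied([[0.25,-.933,-0.536],-0.047]);st()
snap("scene","s6"); crop("s6",180,90,290,220,4.5,"j1")
plan([460.3,-315,13],103)
E
```

```text
t 15.5 ee [ 462.3 -313.   115.5] cmd [ 460.3 -314.9  117.9] jaw 102.88 F [0.3 1.2 0.8] w 1.0 j [-0.74  0.34 -0.2   1.03  0.   -0.96]
shift [0.3497, -0.0003, 0.0] turn 0.0001 | jaw now 103.02
```

View pics/j1.png

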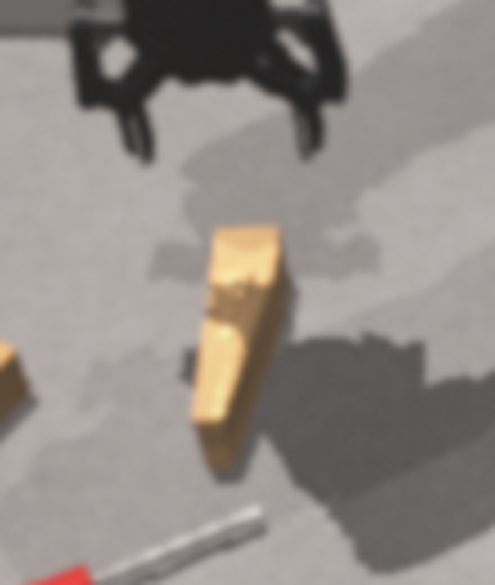

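>>> {"op": "play_rows", "data": {"targets": [[[0.1,0,0],0,0],[[0.2,0,0],0,0],[[0.28,0,0],0,0],[[0.33,0,0],0,0],[[0.35,0,0],0,0],[[0.35,0,0],0,0.4],[[0.35,0,0],0,1],[[0.35,0,0],0,1],[[0.35,0,0],0,1],[[0.35,0,0],0,1]]}}

```text
time: 16.8
ee_pos: [463.3, -314.7, 11.9]
ee_rot: [-0.08, 0.702, 0.079, 0.703]
ft_force: [0.6, -0.3, 5.4]
gripper_width: 0.45
```

```bash
python3 - <<'E'
from h import *
applied([[0.35,0,0],0]);st()
for q in [(-150,30),(-175,32)]:
  plan(c2w(*q,93),94.5)
E
```

```text
t 16.8 ee [ 463.3 -314.7   11.9] cmd [ 460.3 -314.9   12.9] jaw 102.86 F [ 0.6 -0.3  5.4] w 0.45 j [-0.74  0.44 -0.34  0.79 -0.   -0.96]
shift [-0.267, 1.0224, 0.4709] turn 0.0473 | jaw now 103.02
shift [-0.267, 1.0413, 0.3894] turn 0.0473 | jaw now 103.02
```

```bash
python3 - <<'E'
from h import *
plan(c2w(-205,41,63),94.5)
E
```

```text
shift [-0.167, 1.0858, 0.295] turn 0.0473 | jaw now 103.02
```

>>> {"op": "play_rows", "data": {"targets": [[[-0.05,0,0],0,1],[[-0.12,0,0],0,1],[[-0.18,0.1,0.03],0,1],[[-0.18,0.25,0.07],0.01,1],[[-0.18,0.4,0.11],0.02,1],[[-0.18,0.55,0.16],0.03,1],[[-0.18,0.7,0.2],0.04,1],[[-0.18,0.85,0.24],0.047,1],[[-0.18,1.0,0.28],0.047,1],[[-0.18,1.0,0.28],0.047,1]]}}

```text
time: 18.05
ee_pos: [476.6, 0.2, 65.1]
ee_rot: [-0.029, 0.707, 0.029, 0.706]
ft_force: [1.3, -0.9, -1.8]
gripper_width: 0.451
```

```bash
python3 - <<'E'
from h import *
applied([[-0.18,1,0.28],0.047]);st()
plan(c2w(-205,41,40),94.5)
E
```

```text
t 18.05 ee [4.766e+02 2.000e-01 6.510e+01] cmd [474.5  -3.7  66.9] jaw 94.7 F [ 1.3 -0.9 -1.8] w 0.451 j [-0.17  0.25 -0.48  0.85  0.   -0.25]
shift [0.0897, 0.0871, 0.0022] turn 0.0003 | jaw now 94.56
```

>>> {"op": "play_rows", "data": {"targets": [[[0.02,0.05,0],0,1],[[0.05,0.087,0],0,1],[[0.09,0.087,0],0,1],[[0.12,0.087,0],0,1],[[0.14,0.087,0],0,1],[[0.14,0.087,0],0,1],[[0.14,0.087,0],0,1],[[0.14,0.087,0],0,1],[[0.14,0.087,0],0,1],[[0.14,0.087,0],0,1]]}}

```text
time: 19.3
ee_pos: [475.7, 23.3, 23.0]
ee_rot: [-0.027, 0.706, 0.027, 0.707]
ft_force: [-0.1, 0.6, -2.1]
gripper_width: 0.448
```

```bash
python3 - <<'E'
from h import *
applied([[0.14,.087,0],0]);st();print(w2c(r.state()["ee_pos"]))
snap("scene","s7"); crop("s7",270,110,410,280,3.5,"k1");snap("top","t7"); crop("t7",250,130,370,270,4.2,"k2")
for n,tag in(("scene","s7"),("top","t7")):
    C=cloud(n,np.load(f"pics/{tag}.npy")).reshape(-1,3); C=C[~np.isnan(C[:,0])]
    Q=np.c_[(C[:,:2]-CO)@CR,C[:,2]]; m=(Q[:,0]>-165)&(Q[:,0]<-58)&(Q[:,1]>0)&(Q[:,1]<80)&(Q[:,2]>48)&(Q[:,2]<60)
    P=Q[m]
    print(n,len(P),np.median(P[:,2]) if len(P) else 0)
    for x in range(-150,-58,15):
        q=P[abs(P[:,0]-x)<5]
        if len(q): print(x,q[:,1].min().round(1),q[:,1].max().round(1))
    if len(P): print("xmax",P[:,0].max())
    m=(Q[:,2]>56)&(Q[:,2]<65)&(abs(Q[:,0])<75)&(abs(Q[:,1]+13)<40);P=Q[m]
    if len(P): print("module",np.percentile(P,[1,99],axis=0).round(1).tolist(), rect(P))
E
```

```text
t 19.3 ee [475.7  23.3  23. ] cmd [472.5  22.3  24.9] jaw 94.42 F [-0.1  0.6 -2.1] w 0.448 j [-0.12  0.3  -0.53  0.74 -0.   -0.2 ]
[-202.3   41.7   23. ]
scene 307 54.82560957488313
-150 25.0 56.0
-135 26.0 52.0
-120 24.3 50.0
-105 23.3 45.6
-90 23.6 43.6
-75 24.7 39.8
xmax -70.87838238498728
module [[-52.8, -42.9, 56.8], [65.0, 19.9, 63.6]] ((-4.3054046630859375, -11.163749694824219), (67.1264419555664, 142.31570434570312), 88.0173568725586)
top 92 55.29269049998557
-120 20.9 45.6
-105 22.3 41.9
-90 21.0 40.9
-75 20.2 35.9
xmax -72.94789568258678
module [[-55.3, -45.5, 56.3], [62.4, 17.4, 64.9]] ((-5.599803924560547, -14.018241882324219), (69.159423828125, 142.1054229736328), 85.32838439941406)
```

View pics/k1.png

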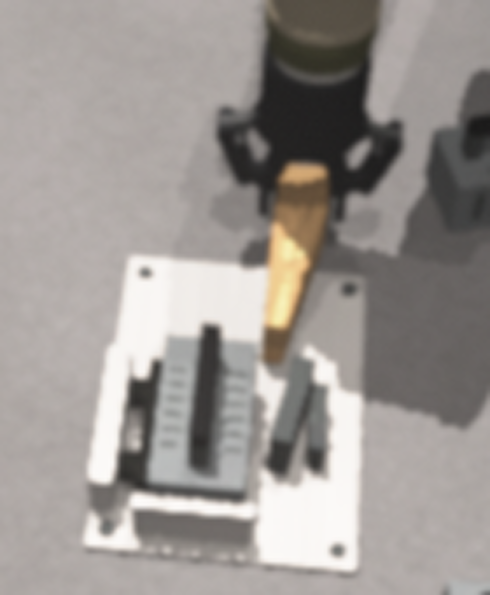

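View pics/k2.png

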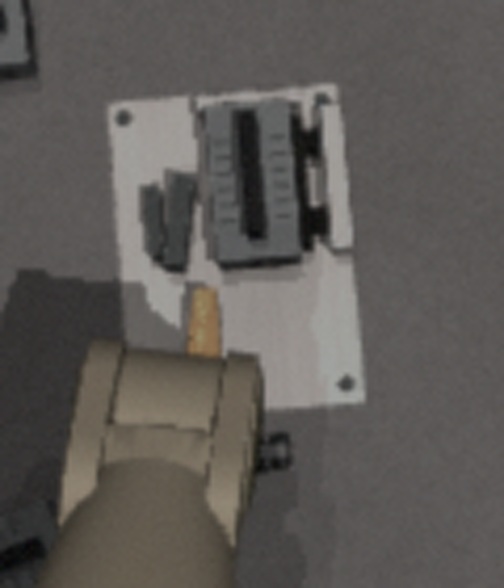

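>>> {"op": "play_rows", "data": {"targets": [[[0,-0.002,0.03],0,1],[[0,-0.003,0.06],0,1],[[0,-0.003,0.09],0,1],[[0,-0.003,0.12],0,1],[[0,-0.003,0.15],0,1],[[0.005,-0.003,0.15],0,1],[[0.01,-0.003,0.15],0,1],[[0.014,-0.003,0.15],0,1],[[0.014,-0.003,0.15],0,1],[[0.014,-0.003,0.15],0,1]]}}

```text
time: 20.65
ee_pos: [520.4, 25.9, 18.7]
ee_rot: [-0.027, 0.707, 0.027, 0.707]
ft_force: [-0.0, 0.0, -2.1]
gripper_width: 0.451
```

```bash
python3 - <<'E'
from h import *
applied([[0.014,-.003,0.15],0]);st();print(w2c(r.state()["ee_pos"]))
snap("scene","s8"); crop("s8",270,110,410,280,3.5,"l1")
E
```

```text
t 20.65 ee [520.4  25.9  18.7] cmd [517.4  25.   20.7] jaw 94.41 F [-0.   0.  -2.1] w 0.451 j [-0.1   0.38 -0.43  0.77 -0.   -0.18]
[-157.6   40.8   18.7]
```

View pics/l1.png

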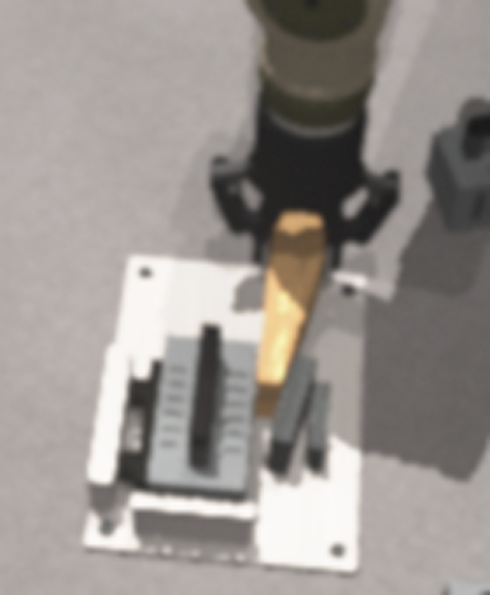

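>>> {"op": "play_rows", "data": {"targets": [[[0,0,0.017],0,1],[[0,0,0.034],0,1],[[0.003,0,0.034],0,1],[[0.003,0,0.034],0,1],[[0.003,0,0.034],0,0.3],[[0.003,0,0.034],0,0.3],[[0.003,0,0.034],0,0.2],[[-0.1,0,0.034],0,0.2],[[-0.2,0,0.0],0,0.2],[[-0.23,0,-0.12],0,0.2]]}}

```text
time: 21.95
ee_pos: [487.4, 22.7, 89.8]
ee_rot: [-0.028, 0.705, 0.027, 0.709]
ft_force: [-0.6, -0.0, -0.1]
gripper_width: 0.799
```

```bash
python3 - <<'E'
from h import *
applied([[-0.23,0,-0.12],0]);st();print(w2c(r.state()["ee_pos"]))
snap("scene","s9"); crop("s9",270,110,410,280,3.5,"m1");
for n,tag in(("scene","s9"),):
    C=cloud(n,np.load(f"pics/{tag}.npy")).reshape(-1,3); C=C[~np.isnan(C[:,0])]
    Q=np.c_[(C[:,:2]-CO)@CR,C[:,2]]; m=(Q[:,0]>-190)&(Q[:,0]<0)&(Q[:,1]>15)&(Q[:,1]<65)&(Q[:,2]>46)&(Q[:,2]<60)
    P=Q[m]
    for x in range(-175,-5,15):
        q=P[abs(P[:,0]-x)<5]
        if len(q): print(x,q[:,1].min().round(1),q[:,1].max().round(1))
    print("xmin",P[:,0].min())
E
```

```text
t 21.95 ee [487.4  22.7  89.8] cmd [481.5  22.1  89.7] jaw 94.42 F [-0.6 -0.  -0.1] w 0.799 j [-0.12  0.24 -0.42  0.91 -0.   -0.2 ]
[-190.7   40.2   89.8]
-175 26.8 58.2
-160 24.8 61.3
-145 25.6 62.0
-130 23.9 62.3
-115 24.7 58.1
-100 23.3 56.0
-85 24.3 52.1
-70 22.8 50.0
-55 16.6 60.8
-40 15.0 59.0
-25 15.9 56.8
-10 17.3 53.2
xmin -174.04237537617
```

View pics/m1.png

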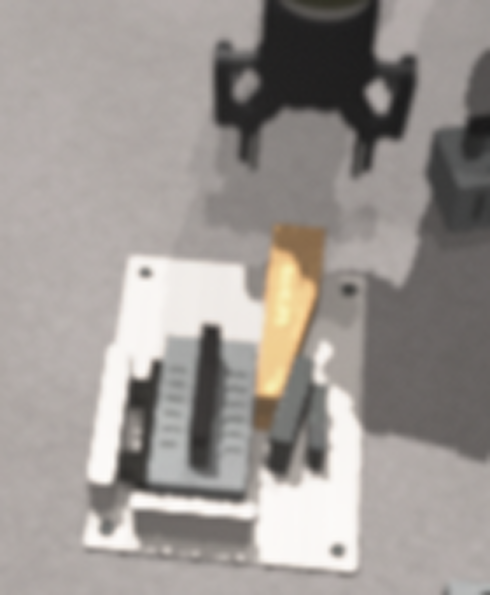

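```bash
python3 - <<'E'
from h import *
plan(c2w(-205,38,17),94.5)
E
```

```text
shift [0.2423, -0.0069, -0.0278] turn 0.0003 | jaw now 94.56
```

>>> {"op": "play_rows", "data": {"targets": [[[0,-0.007,-0.04],0,1],[[0.0,-0.007,-0.04],0,1],[[0.05,-0.007,-0.04],0,1],[[0.13,-0.007,-0.04],0,1],[[0.2,-0.007,-0.04],0,1],[[0.24,-0.007,-0.04],0,1],[[0.24,-0.007,-0.04],0,1],[[0.24,-0.007,-0.02],0,1],[[0.24,-0.007,0],0,1],[[0.24,-0.007,0],0,1]]}}

```text
time: 23.25
ee_pos: [486.3, 20.9, 16.3]
ee_rot: [-0.027, 0.706, 0.027, 0.707]
ft_force: [-0.6, -0.5, -0.1]
gripper_width: -0.003
```

```bash
cat >> h.py <<'E'
def stp():
    s=r.state();print("t",round(s["time"],2),"cradle tcp",w2c(s["ee_pos"]),"Fc",(CR.T@s["ft_force"][:2]).round(1),s["ft_force"][2].round(1),"cmd",w2c(getcmd()[0]))
E
python3 - <<'E'
from h import *
applied([[0.24,-0.007,0],0]);st();stp()
E
```

```text
t 23.25 ee [486.3  20.9  16.3] cmd [481.7  20.   17.7] jaw 94.42 F [-0.6 -0.5 -0.1] w -0.003 j [-0.12  0.32 -0.52  0.73 -0.   -0.2 ]
t 23.25 cradle tcp [-192.    38.5   16.3] Fc [-0.6 -0.4] -0.1 cmd [-196.7   38.    17.7]
```

>>> {"op": "play_rows", "data": {"targets": [[[0,0,0.01],0,1],[[0,0,0.02],0,1],[[0,0,0.03],0,1],[[0,0,0.04],0,1],[[0,0,0.05],0,1],[[0,0,0.06],0,1],[[0,0,0.07],0,1],[[0,0,0.07],0,1],[[0,0,0.07],0,1],[[0,0,0.07],0,1]]}}

```text
time: 24.5
ee_pos: [503.8, 22.3, 14.9]
ee_rot: [-0.027, 0.708, 0.027, 0.705]
ft_force: [-4.6, -2.9, 0.8]
gripper_width: 0.005
```

```bash
python3 - <<'E'
from h import *
applied([[0,0,0.07],0]);stp()
E
```

```text
t 24.5 cradle tcp [-174.4   38.5   14.9] Fc [-4.8 -2.5] 0.8 cmd [-175.7   38.    17.7]
```

>>> {"op": "play_rows", "data": {"targets": [[[0,0,0.006],0,1],[[0,0,0.012],0,1],[[0,0,0.018],0,1],[[0,0,0.024],0,1],[[0,0,0.03],0,1],[[0,0,0.033],0,1],[[0,0,0.033],0,1],[[0,0,0.033],0,1],[[0,0,0.033],0,1],[[0,0,0.033],0,1]]}}

```text
time: 25.75
ee_pos: [511.3, 22.6, 14.3]
ee_rot: [-0.027, 0.709, 0.026, 0.704]
ft_force: [-7.9, -4.3, 2.7]
gripper_width: -0.002
```

```bash
python3 - <<'E'
from h import *
applied([[0,0,0.033],0]);stp()
snap("scene","s10"); crop("s10",270,110,410,280,3.5,"n1");snap("top","t10"); crop("t10",250,130,370,270,4.2,"n2")
E
```

```text
t 25.75 cradle tcp [-166.9   38.2   14.3] Fc [-8.2 -3.6] 2.7 cmd [-165.8   38.    17.7]
```

View pics/n1.png

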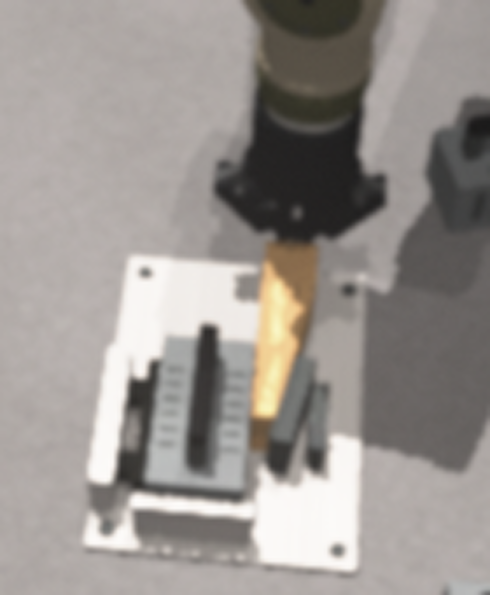

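View pics/n2.png

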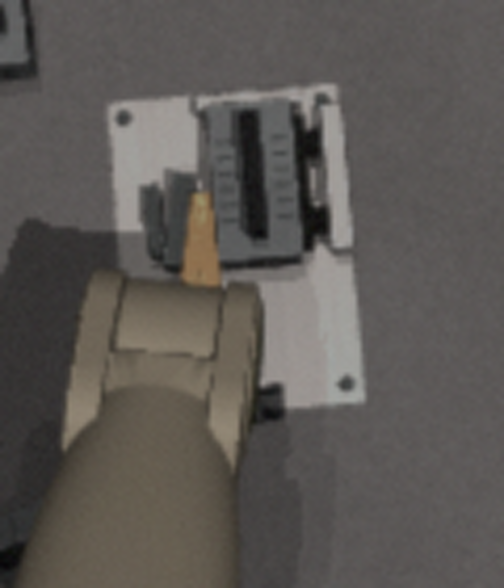

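>>> {"op": "play_rows", "data": {"targets": [[[-0.002,-0.002,0.01],0,1],[[-0.004,-0.004,0.02],0,1],[[-0.006,-0.006,0.03],0,1],[[-0.007,-0.008,0.04],0,1],[[-0.007,-0.01,0.05],0,1],[[-0.007,-0.012,0.06],0,1],[[-0.007,-0.012,0.065],0,1],[[-0.007,-0.012,0.065],0,1],[[-0.007,-0.012,0.065],0,1],[[-0.007,-0.012,0.065],0,1]]}}

```text
time: 27.1
ee_pos: [526.0, 20.6, 14.6]
ee_rot: [-0.027, 0.713, 0.026, 0.7]
ft_force: [-16.6, -6.1, 0.7]
gripper_width: -0.003
```

```bash
python3 - <<'E'
from h import *
applied([[-.007,-.012,0.065],0]);stp()
E
```

```text
t 27.1 cradle tcp [-152.4   35.1   14.6] Fc [-17.1  -4.7] 0.7 cmd [-146.3   34.4   19.8]
```

>>> {"op": "play_rows", "data": {"targets": [[[-0.001,-0.001,0.006],0,1],[[-0.002,-0.002,0.012],0,1],[[-0.003,-0.003,0.018],0,1],[[-0.004,-0.004,0.024],0,1],[[-0.004,-0.005,0.03],0,1],[[-0.004,-0.006,0.034],0,1],[[-0.004,-0.006,0.034],0,1],[[-0.004,-0.006,0.034],0,1],[[-0.004,-0.006,0.034],0,1],[[-0.004,-0.006,0.034],0,1]]}}

```text
time: 28.35
ee_pos: [533.5, 19.7, 14.9]
ee_rot: [-0.027, 0.715, 0.026, 0.698]
ft_force: [-22.0, -6.5, 1.8]
gripper_width: -0.001
```

```bash
python3 - <<'E'
from h import *
applied([[-.004,-.006,0.034],0]);stp()
snap("scene","s11"); crop("s11",270,110,410,280,3.5,"o1");snap("top","t11"); crop("t11",250,130,370,270,4.2,"o2")
E
```

```text
t 28.35 cradle tcp [-145.1   33.6   14.9] Fc [-22.5  -4.7] 1.8 cmd [-136.1   32.6   21. ]
```

View pics/o1.png

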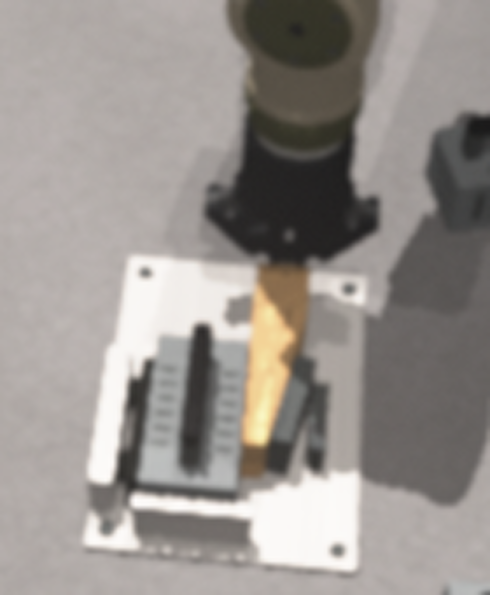

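View pics/o2.png

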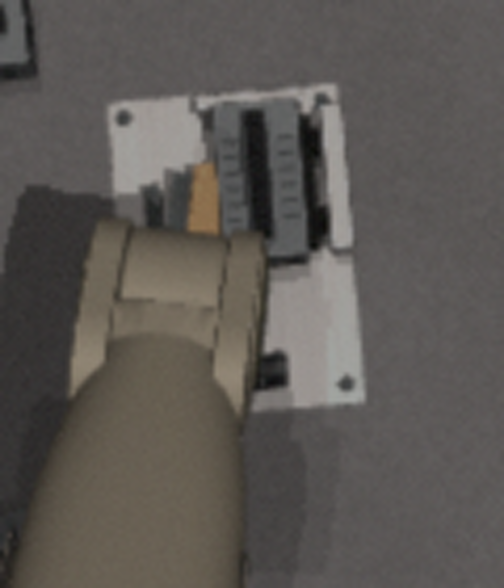

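22.5 N held steadily: back off, then up.

>>> {"op": "play_rows", "data": {"targets": [[[0,0,-0.03],0,1],[[0,0,-0.06],0,1],[[0,0,-0.1],0,1],[[0,0,-0.15],0,1],[[-0.1,0,-0.2],0,1],[[-0.3,0,-0.3],0,1],[[-0.5,0,-0.4],0,1],[[-0.6,-0.15,-0.4],0,1],[[-0.6,-0.35,-0.4],0,1],[[-0.6,-0.55,-0.4],0,1]]}}

```text
time: 29.7
ee_pos: [439.4, -155.2, 200.7]
ee_rot: [-0.028, 0.705, 0.027, 0.708]
ft_force: [0.4, 0.2, -0.4]
gripper_width: -0.005
```

```bash
python3 - <<'E'
from h import *
applied([[-.6,-.55,-.4],0]);stp()
for tag,n in(("s12","scene"),("t12","top")):
    snap(n,tag)
    C=cloud(n,np.load(f"pics/{tag}.npy")).reshape(-1,3); C=C[~np.isnan(C[:,0])]
    Q=np.c_[(C[:,:2]-CO)@CR,C[:,2]]
    m=(Q[:,2]>57)&(Q[:,2]<64)&(abs(Q[:,0])<75)&(Q[:,1]>-60)&(Q[:,1]<25);P=Q[m]
    print("module",np.percentile(P,[2,98],axis=0).round(1).tolist(),rect(P[(P[:,0]>-50)&(P[:,0]<60)]))
    m=(Q[:,2]>48)&(Q[:,2]<54)&(Q[:,0]<-60)&(Q[:,0]>-190)&(Q[:,1]>-5)&(Q[:,1]<65);P=Q[m]; print("wedge",P.min(0).round(1),P.max(0).round(1),np.median(P[:,2]))
crop("s12",270,110,410,280,3.5,"p1");crop("t12",250,130,370,270,4.2,"p2")
E
```

```text
t 29.7 cradle tcp [-252.6 -133.4  200.7] Fc [0.5 0.1] -0.4 cmd [-255.9 -132.5  201. ]
module [[-52.3, -48.2, 57.6], [64.2, 13.6, 63.2]] ((5.067668914794922, -17.39533233642578), (63.85698318481445, 109.68331146240234), 89.88040161132812)
wedge [-133.8   14.8   48. ] [-60.2  53.6  54. ] 50.76843819744743
module [[-54.8, -50.9, 57.2], [61.9, 11.5, 63.9]] ((5.199119567871094, -19.19144058227539), (64.8487319946289, 108.47384643554688), 89.8194580078125)
wedge [-133.4   12.1   48. ] [-60.9  50.9  53.9] 51.15259751477281
```

View pics/p1.png

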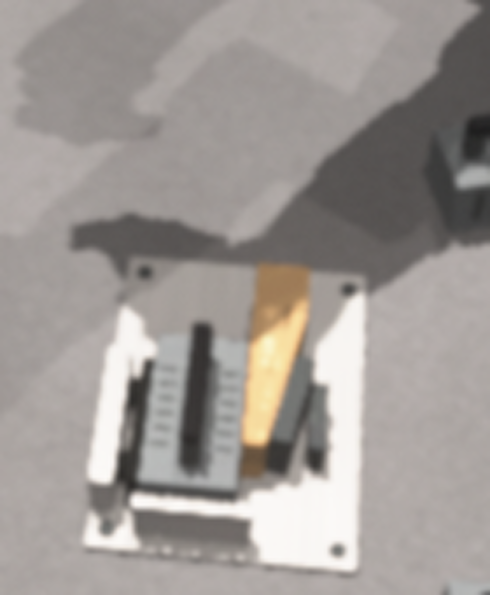

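View pics/p2.png

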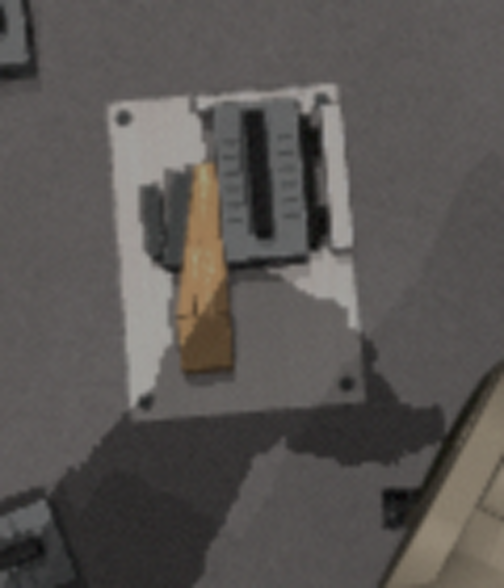

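View pics/t12.png

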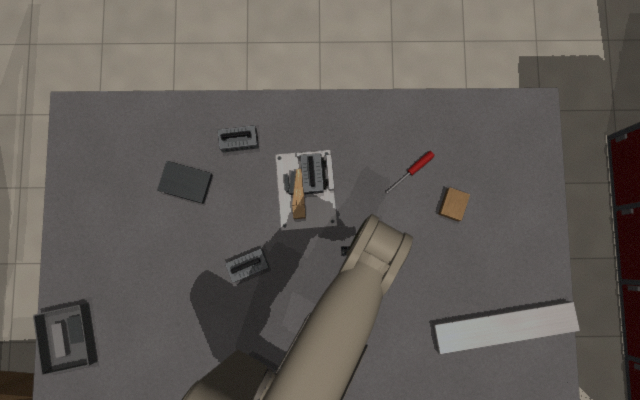

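```bash
python3 - <<'E'
from h import *
print(r.hand_in())
E
```

```text
the job is handed in; nothing more can be done
None
```

The job is done and handed in. The left-most grey module stands in the cradle, and the wedge is driven in beside it and holds by itself. It took about 30 of the 72 s.

- **Module:** I lowered it in and pressed it lightly against the back stop and buffer, with about 3 N on the stop. In the last pictures it sits square, with its centre at cradle x about 5, so it is home against the stop. It has moved about 5 to 6 mm into the buffer, short of the 10 mm where the buffer bottoms.
- **Wedge:** I set it thin end first in the gap and let go. I then pushed its back face with the shut fingers until the force held at 22.5 N, which leaves the thin end about 76 mm past the mouth. After I backed off, its back face was still at about x -134, so I saw no slip.
- **Surroundings:** The gripper is clear of everything. In the last picture the switch box, screwdriver, carton and the other two modules look undisturbed.
- **Disagreement:** The two cameras differ by about 2 to 3 mm sideways, so the buffer figure is good to about 1 to 2 mm.

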